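# Open the nut pot

### The arm

A 6-joint arm with a two-finger parallel gripper is mounted at the origin on a cart in front of the work surface, level with it; the furniture and walls round the work are solid. World frame = base frame: x ahead of the robot, y to its left, z up, the work surface at z = 0. Lengths are in m, angles in degrees, forces in N, time in s.
With the tool pointing down it reaches from about 0.25 to 0.725 m from the base axis. Payload 9.7 kg.
Tool frame: the origin (TCP) lies at the very end of the fingers, on their centre line; the grasp point (between the pads) lies 19 mm behind it (bot.grip_depth is the distance from the TCP to the grasp point, in m); z points along the fingers, y is the direction in which the jaws open and shut (so a half turn about z gives the same grasp; the last joint's range is limited). The gripper opens to 85 mm and grips with 20 to 120 N. Pads are 22 mm wide; open, the fingers measure 114 mm over their backs; the gripper's body (76 mm by 85 mm) begins 54 mm behind the grasp point. The pads swing forward as they close: fully open they stand 13 mm farther back than shut.
Start: joints at [74.37, 4.979, 10.078, 95.1, 0, 90], TCP at [0.148, 0.53, 0.231] pointing down, gripper open.
Joint ranges: [-179.16, 179.16], [-48.56, 103.87], [-65.8, 70.77], [-126.05, 130.52], [-82.76, 87.17], [-180, 180]. Speed limits (degrees/s): [127.2, 127.2, 147.25, 180, 180, 180].

### API

Orientations are given as [roll, pitch, yaw] about the fixed x, y, z axes, in that order (R = Rz(yaw) Ry(pitch) Rx(roll)).
In Python, from workcell import telemetry, optics, order, bot gives the robot as it stands. The module is installed in compiled form; this text tells all that it offers.
- The arm moves only by the shell command python3 -m inch 'ROWS' [FORCE]. ROWS is JSON, a list of rows, each a list of 7 numbers: the shift along the tool's x, y, z in m, then the turn, a rotation vector about the tool's x, y, z in rad, then the closure, from 0 (fully open) to 1 (shut). In form: [[tx, ty, tz, rx, ry, rz, grip], ...]. A call has 1 to 12 rows; each row is the pose to reach, as a shift and turn from the pose commanded when the call began, along the tool's axes at that moment; what a row does not reach only later rows make up. A row lasts 1/12 s, in which the tool goes at most 41.7 mm and 7.16 degrees, less where a joint would pass 70% of its speed; a pose out of reach is approached as far as the arm can. A call with a gripper value outside its range is refused whole. The fingers move at their own pace and stop on an object; FORCE is the grip in N (left out, the last holds). Time passes only in rows, so rows that repeat a pose let the fingers close. It gives the time, the measured TCP pose, the force and the opening at its end, in the units of the state.
- telemetry.get_obs(): the state, without advancing time (a new reading comes with each control period).
- optics.camera(name): name is "scene" or "top"; returns (picture, depth): 420x560x3 uint8, red, green, blue; 420x560 float32, m along the optical axis (not along the pixel's ray), 0 where there is no reading.
- optics.camera_info(name): a dict with "camera_matrix" (3x3 intrinsics, pixels), "k1" (the pictures are not rectified: a ray, as slopes to the right and down, at radius r is drawn at 1 + k1 r^2 times it, then the intrinsics apply), "xyz" and "attitude" of the camera in the world. Camera axes: x right, y down, z forward; pixel columns grow to the right and rows downward; lengths in m; the calibration is good to about 2 mm. A picture is of the moment at which its call begins. camera_info takes no time and is no camera call.
- order.job_done(): hands the job in, once; it reports no verdict.
The state is a dict: "time": time; "q": joint angles; "qd": joint speeds; "joint_efforts": joint torques, N m; "ee_pos": TCP position; "tcp_rot": TCP orientation; "wrist_force": force on the tool from outside, world axes, zero at the start; "torque": the same for the moment, N m; "opening": finger opening in m.
Only numpy, scipy, OpenCV 4.12 (cv2) and the standard library are available. Lean on these libraries where they do the work, as an engineer would, in place of code of your own. Each camera call takes 0.05 s, during which the arm holds its last target. There are 200 camera calls.

### The job

Open the grey parts pot whose lid has the red knob: lift that lid off by its knob, keeping it level, and set it down gently, knob up, lying wholly on the round black rubber mat. Leave the pot standing where it is, and leave the pot with the black knob closed and in its place.

Things in the scene. Friction and masses are not known exactly. Their poses are not given: they have to be found in the camera images.
- red_knob (a point): Centre of the red knob (upright cylinder, 28 mm across, 28 mm tall) on the loose 0.2 kg aluminium lid to be lifted. The lid disc, 120 mm across and 4 mm thick, has its top face 28 mm below this point; under it a locating boss, 92 mm across and 8 mm deep, hangs loosely in the pot mouth, so the lid's lowest face is 40 mm below this point. Nothing holds the lid down. z up out of the knob.
- red_pot_rim (a point): Centre of the mouth of the grey round pot that the red-knobbed lid covers, at the height of its rim. The pot is loose, 116 mm across and 80 mm tall, heavy (about 0.9 kg), open at the top (about 108 mm inside the rim), and holds two nuts. z points up.
- mat: Round flat black rubber mat, 200 mm across and 5 mm thick, fixed to the trolley top; origin at the centre of its underside, at the trolley top, z up.
- black_knob (a point): Centre of the black knob on the lid of the other, otherwise identical pot and lid, which stays closed. Same sizes as the red-knobbed one.
Mind the look-alikes: they are no part of the job. What is shaped like the part that bears red_pot_rim but pink or purple is not meant.

How it is judged:
By the outcome, as a careful person would: the job done as asked, in the order asked, and still so for the second after the job is handed in, with the robot touching nothing.
It also fails if it takes over 45 s, if anything falls off the work surface, if the arm or the gripper's body presses on something with over 40 N, if the wrist force passes 120 N, or if a joint passes its speed limit or range.

## Working session

There is one attempt and no reset: what is moved stays moved. The work goes in short steps, Python scripts to look and compute and a shell command to move; the robot and the scene stay as the last step left them, time stands still between calls to the robot, and variables do not carry over. Pictures are saved under pics/ and viewed, about 8 in all and at most 12, crops included, and the job is handed in when it is done.

```bash
mkdir -p pics
cat > h.py <<'E'
import numpy as np, cv2
from scipy.spatial.transform import Rotation as R
from workcell import telemetry, optics, order, bot
def save(name,fn):
    im,d=optics.camera(name); cv2.imwrite(f'pics/{fn}.png',im[:,:,::-1]); np.save(f'pics/{fn}.npy',d); return im,d
def pt(name,d,u,v,z=None,dep=None):
    """world point at pixel: by depth, or on plane z"""
    c=optics.camera_info(name);K=np.array(c['camera_matrix'])
    ray=np.r_[cv2.undistortPointsIter(np.array([[[u,v]]],float),K,np.array([c['k1'],0,0,0.]),None,None,(3,50,1e-9))[0,0],1]
    Rm=R.from_euler('xyz',c['attitude'],degrees=True).as_matrix();o=np.array(c['xyz'])
    w=Rm@ray
    if z is not None: return o+w*(z-o[2])/w[2]
    return o+w*(dep or d[int(round(v)),int(round(u))])
E
python3 - <<'E'
from h import *
for n in('scene','top'):
    save(n,n+'0'); print(optics.camera_info(n))
print(telemetry.get_obs())
E
```

```text
{'camera_matrix': array([[384.684838  ,   0.        , 280.57572754],
       [  0.        , 384.684838  , 211.83874599],
       [  0.        ,   0.        ,   1.        ]]), 'k1': -0.08667092448753512, 'xyz': array([0.06988231, 0.2926129 , 0.67620794]), 'attitude': array([-132.03160945,   -0.6024091 , -120.65918483])}
{'camera_matrix': array([[456.08332329,   0.        , 280.24548932],
       [  0.        , 456.08332329, 208.40717196],
       [  0.        ,   0.        ,   1.        ]]), 'k1': -0.15656708663857702, 'xyz': array([ 0.52523602, -0.01608065,  1.15839016]), 'attitude': array([-1.75839866e+02,  2.30650957e-02, -9.07915774e+01])}
{'time': 0.1, 'q': array([7.43718144e+01, 5.00793024e+00, 1.00400575e+01, 9.50981931e+01,
       8.07835794e-05, 9.00014424e+01]), 'qd': array([-0.06237467, -0.07116938,  0.01175092,  0.04436522, -0.03472533,
        0.05452742]), 'joint_efforts': array([-5.04141954e-04, -5.21561909e+01,  4.65652943e+01,  1.61801360e-02,
       -3.98017448e-05,  7.19822538e-06]), 'ee_pos': array([0.14811516, 0.52948461, 0.23066366]), 'tcp_rot': array([-1.79933934e+02, -7.91203884e-05,  1.64370372e+02]), 'wrist_force': array([0.56979885, 0.08413534, 0.10723554]), 'torque': array([-0.00087867, -0.04379262,  0.04032491]), 'opening': 0.0857731498633747}
```

View pics/scene0.png

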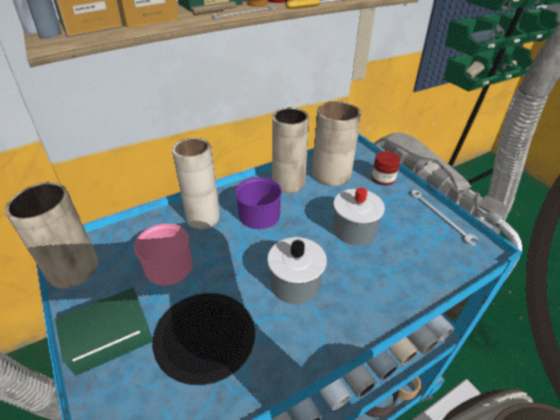

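View pics/top0.png

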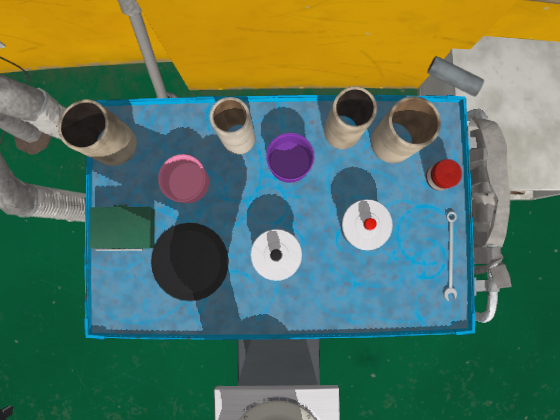

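Scene view: red knob at (361,196) on a white lid over a grey pot, black knob at (298,248), red jar at (387,165), black mat at (204,337), open purple pot (258,200) and open pink pot (164,250).
Top view: red knob (370,224), red jar (446,173), black knob (276,255), mat (190,262).
What could be taken for the red knob: the red jar lid, at top (446,173), and the black knob, at top (276,255). I choose the knob at top (370,224), on the white lid. I'll measure it and check it in a close crop.

Run:
```python
from h import *
im={n:cv2.imread(f'pics/{n}0.png') for n in('top','scene')}
D={n:np.load(f'pics/{n}0.npy') for n in im}
def blob(n,m,seed,r):
    yy,xx=np.mgrid[:420,:560]; m=m&((xx-seed[0])**2+(yy-seed[1])**2<r*r)
    v,u=np.nonzero(m); return u.mean(),v.mean(),m.sum()
for n,sr,sb,sm in(('top',(370,224),(276,255),(190,262)),('scene',(361,196),(298,248),(204,337))):
    I=im[n].astype(int); red=(I[...,2]>I[...,1]+60)&(I[...,2]>I[...,0]+60)
    dark=I.max(2)<70
    for nm,m,s,r,h in(('red',red,sr,14,.122),('blk',dark,sb,12,.122),('mat',dark if n=='top' else I.max(2)<50,sm,60,.005)):
        u,v,c=blob(n,m,s,r); print(n,nm,round(u,1),round(v,1),c,pt(n,D[n],u,v).round(4),pt(n,D[n],u,v,z=h).round(4))
    # lids: bright white
    for nm,s in(('redlid',(367,225)if n=='top' else (358,208)),('blklid',(276,255) if n=='top' else (297,260))):
        w=I.min(2)>150; u,v,c=blob(n,w,s,34)
        print(n,nm,u,v,c)
# point cloud clusters by height
d=D['top'];P=np.array([[pt('top',d,u,v) if d[v,u]>0 else [9,9,9] for u in range(80,480)] for v in range(90,345)])
for nm,c,r in(('red',(370,224),40),('blk',(276,255),40)):
    q=P[c[1]-90-r:c[1]-90+r,c[0]-80-r:c[0]-80+r].reshape(-1,3)
    for lo,hi in((.08,.102),(.105,.14)):
        s=q[(q[:,2]>lo)&(q[:,2]<hi)]; print(nm,lo,len(s),s.mean(0).round(4),s.min(0).round(4),s.max(0).round(4),np.median(s[:,2]))
m=(P[...,2]>-.01)&(P[...,2]<.02)
I=im['top'][90:345,80:480].max(2); mm=m&(I<60)
cs,_=cv2.findContours(mm.astype(np.uint8),cv2.RETR_EXTERNAL,cv2.CHAIN_APPROX_NONE);c=max(cs,key=cv2.contourArea)
(x,y),ax,_=cv2.fitEllipse(c);print('mat',x+80,y+90,ax,pt('top',d,x+80,y+90,z=.005))
for n,p in(('green',(125,228)),('jar',(446,173)),('pink',(183,178)),('spanner',(451,255)),('tableleftedge',(92,300)),('rail',(86,300)),('bottom',(300,335)),('tube',(410,115))):
    print(n,pt('top',d,*p).round(3))
a=cv2.resize(im['top'][185:300,225:410],None,fx=3,fy=3,interpolation=cv2.INTER_CUBIC)
b=cv2.resize(im['scene'][175:310,255:400],(555,None) if 0 else None,fx=2.4,fy=2.4,interpolation=cv2.INTER_CUBIC)
h=max(a.shape[0],b.shape[0]);pad=lambda x:cv2.copyMakeBorder(x,0,h-x.shape[0],0,0,0)
cv2.imwrite('pics/crop1.png',np.hstack([pad(a)[:,:440*1+115],pad(b)])[:,:800] if 0 else cv2.resize(np.hstack([pad(a),pad(b)]),(800,int(h*800/(a.shape[1]+b.shape[1])))))
```

```text
top red 369.9 223.7 123 [ 0.5625 -0.2201  0.1273] [ 0.5627 -0.2212  0.122 ]
top blk 275.5 254.5 88 [ 0.4963 -0.0044  0.1256] [ 0.4962 -0.0044  0.122 ]
top mat 188.7 260.5 4813 [0.4798 0.2173 0.0043] [0.4798 0.2172 0.005 ]
top redlid 366.98733413751506 226.1441495778046 1658
top blklid 276.36416184971097 256.3485549132948 1730
scene red 360.8 194.7 143 [ 0.5535 -0.2131  0.1232] [ 0.5545 -0.2141  0.122 ]
scene blk 297.0 248.6 179 [0.4847 0.0031 0.1263] [0.4879 0.0009 0.122 ]
scene mat 203.6 338.3 7172 [0.4687 0.2204 0.0044] [0.4683 0.2205 0.005 ]
scene redlid 359.7533998186763 207.22393472348142 1103
scene blklid 298.090178058587 262.16886846639864 1741Traceback (most recent call last):
  File "<stdin>", line 17, in <module>
  File "h.py", line 8, in pt
    c=optics.camera_info(name);K=np.array(c['camera_matrix'])
ValueError: time passes only in moves, steps and waits
```

```bash
cat > h.py <<'E'
import numpy as np, cv2
from scipy.spatial.transform import Rotation as R
from workcell import telemetry, optics, order, bot
C={n:optics.camera_info(n) for n in('scene','top')}
def save(name,fn):
    im,d=optics.camera(name); cv2.imwrite(f'pics/{fn}.png',im[:,:,::-1]); np.save(f'pics/{fn}.npy',d); return im,d
def pts(name,uv,z=None,dep=None):
    """world points at pixels (N,2): on plane z, or at depths dep"""
    c=C[name];uv=np.atleast_2d(np.array(uv,float))
    r=cv2.undistortPoints(uv[:,None],c['camera_matrix'],np.array([c['k1'],0,0,0.]))[:,0]
    w=np.c_[r,np.ones(len(r))]@R.from_euler('xyz',c['attitude'],degrees=True).as_matrix().T
    o=c['xyz']; s=(z-o[2])/w[:,2] if z is not None else dep
    return o+w*np.reshape(s,(-1,1))
def cloud(name,d):
    v,u=np.mgrid[:420,:560]; return pts(name,np.c_[u.ravel(),v.ravel()],dep=d.ravel()).reshape(420,560,3)
def circ(name,mask,z):
    """biggest contour -> plane z -> fitted circle (x,y,r)"""
    cs,_=cv2.findContours(mask.astype(np.uint8),cv2.RETR_EXTERNAL,cv2.CHAIN_APPROX_NONE)
    c=max(cs,key=cv2.contourArea)[:,0]; p=pts(name,c,z=z)
    f=np.linalg.lstsq(np.c_[2*p[:,:2],np.ones(len(p))],(p[:,:2]**2).sum(1),rcond=None)[0]
    return np.r_[f[:2],np.sqrt(f[2]+f[0]**2+f[1]**2)].round(4)
E
python3 - <<'E'
from h import *
for n in('top','scene'):
    I=cv2.imread(f'pics/{n}0.png').astype(int);P=cloud(n,np.load(f'pics/{n}0.npy'))
    near=lambda x,y,r:np.hypot(P[...,0]-x,P[...,1]-y)<r
    Z=P[...,2]
    for nm,x,y in(('red',.560,-.22),('blk',.495,-.004)):
        L=near(x,y,.075)&(Z>.077)&(Z<.092); K=near(x,y,.04)&(Z>.118)&(Z<.135)
        print(n,nm,'lid',circ(n,L|K|(near(x,y,.05)&(Z>.09)),.084),np.median(Z[L]).round(4),'knob',K.sum(),circ(n,K,.126),np.median(Z[K]).round(4))
    M=near(.48,.217,.12)&(Z<.02)&(I.max(2)<75)
    print(n,'mat',circ(n,M,.005),np.median(Z[M]).round(4))
    if n=='top':
        for k,p in dict(green=(125,228),jar=(446,173),pink=(183,178),spanner=(451,255),rail=(88,300),front=(300,335),tube=(410,105),pinkrim=(183,157)).items(): print(k,P[p[1],p[0]].round(3))
im={n:cv2.imread(f'pics/{n}0.png') for n in('top','scene')}
f=lambda x:cv2.resize(x,(400,400),interpolation=cv2.INTER_CUBIC)
cv2.imwrite('pics/crop1.png',np.hstack([f(im['top'][165:285,310:430+0]),f(im['scene'][150:270,300:420])]))
E
```

```text
top red lid [ 0.5625 -0.2223  0.059 ] 0.0846 knob 116 [ 0.5626 -0.2205  0.013 ] 0.1262
top blk lid [ 0.4949 -0.0054  0.059 ] 0.0847 knob 116 [ 0.4953 -0.0053  0.0128] 0.126
top mat [0.4802 0.2189 0.0994] 0.0058
green [0.562 0.366 0.056]
jar [ 0.685 -0.424  0.075]
pink [0.691 0.232 0.005]
spanner [ 0.483 -0.453  0.011]
rail [0.379 0.481 0.015]
front [ 0.291 -0.062  0.014]
tube [ 0.832 -0.317  0.155]
pinkrim [0.733 0.218 0.069]
scene red lid [ 0.5622 -0.2213  0.0612] 0.0855 knob 103 [ 0.5597 -0.2189  0.0156] 0.1262
scene blk lid [ 0.494  -0.0037  0.0601] 0.0851 knob 145 [ 0.4919 -0.0024  0.0148] 0.1264
scene mat [0.4761 0.2165 0.0983] 0.0057
```

View pics/crop1.png

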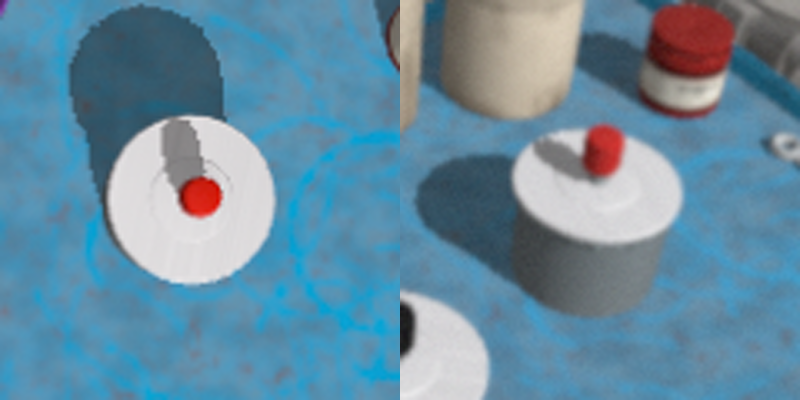

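The crop shows the red knob on the white lid of a grey pot, with the red jar separate at upper right. The knob is at (0.562, -0.221), top z 0.126, the pot rim z 0.080 and the mat at (0.479, 0.218). The measured heights and sizes agree with the description.

Now I'll move above the knob, staying at z≈0.23.

```bash
python3 -m inch '[[-0.02,-0.02,0,0,0,0,0],[-0.045,-0.045,0,0,0,0,0],[-0.07,-0.07,0,0,0,0,0],[-0.095,-0.095,0,0,0,0,0],[-0.12,-0.12,0,0,0,0,0],[-0.145,-0.145,0,0,0,0,0],[-0.17,-0.17,0,0,0,0,0],[-0.195,-0.195,0,0,0,0,0],[-0.22,-0.22,0,0,0,0,0],[-0.245,-0.245,0,0,0,0,0],[-0.27,-0.27,0,0,0,0,0],[-0.29,-0.29,0,0,0,0,0]]'; python3 -c "
from h import *;o=telemetry.get_obs();print(o['q'],o['tcp_rot'])"
```

```text
time: 1.1
ee_pos: [0.3499, 0.1702, 0.2312]
tcp_rot: [-180.0, 0.0, 164.3]
wrist_force: [0.1, 0.8, -0.1]
opening: 0.0851
[ 2.59486711e+01 -1.68323928e+01 -9.90911867e+00  9.69204276e+01
 -1.51172021e-02  4.16063309e+01] [-1.79990587e+02  1.21663936e-02  1.64342341e+02]
```

```bash
python3 -m inch '[[-0.025,-0.025,0,0,0,0,0],[-0.052,-0.053,0,0,0,0,0],[-0.079,-0.081,0,0,0,0,0],[-0.106,-0.109,0,0,0,0,0],[-0.133,-0.137,0,0,0,0,0],[-0.16,-0.165,0,0,0,0,0],[-0.187,-0.193,0,0,0,0,0],[-0.214,-0.221,0,0,0,0,0],[-0.24,-0.248,0,0,0,0,0],[-0.266,-0.275,0,0,0,0,0],[-0.29,-0.3,0,0,0,0,0],[-0.305,-0.316,0,0,0,0,0]]'; python3 -m inch '[[-0.005,-0.005,0,0,0,0,0],[-0.005,-0.005,0,0,0,0,0],[-0.005,-0.005,0,0,0,0,0]]'
python3 - <<'E'
from h import *
o=telemetry.get_obs();p=o['ee_pos'];print(o['q'].round(1))
r=R.from_euler('xyz',o['tcp_rot'],degrees=True)
print(p,r.inv().apply(np.array([.5622,-.2213,.091])-p))
a,d=save('top','top1');b,_=save('scene','scene1')
cv2.imwrite('pics/v1.png',np.hstack([cv2.resize(x,(400,300)) for x in(a,b)])[:,:,::-1])
E
```

```text
time: 2.1
ee_pos: [0.5587, -0.2172, 0.23]
tcp_rot: [-180.0, -0.1, 164.3]
wrist_force: [0.0, 0.8, 0.2]
opening: 0.085
time: 2.35
ee_pos: [0.561, -0.22, 0.2308]
tcp_rot: [180.0, -0.1, 164.4]
wrist_force: [-0.2, -0.0, 0.3]
opening: 0.0855
[-21.4  12.5  18.5  96.1   0.   -5.8]
[ 0.56102132 -0.2199555   0.23081496] [-0.00168026 -0.00102692  0.13981253]
```

View pics/v1.png

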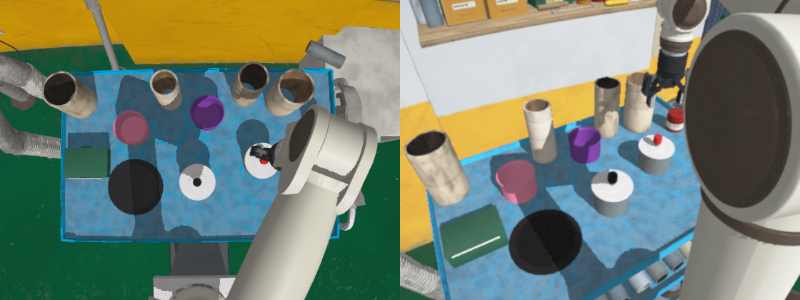

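Both views show the gripper above the red knob. I'll descend, checking for contact.

```bash
python3 -m inch '[[-0.001,-0.001,0.01,0,0,0,0],[-0.001,-0.001,0.025,0,0,0,0],[-0.001,-0.001,0.04,0,0,0,0],[-0.001,-0.001,0.055,0,0,0,0],[-0.001,-0.001,0.07,0,0,0,0],[-0.001,-0.001,0.085,0,0,0,0],[-0.001,-0.001,0.1,0,0,0,0],[-0.001,-0.001,0.113,0,0,0,0],[-0.001,-0.001,0.124,0,0,0,0],[-0.001,-0.001,0.132,0,0,0,0],[-0.001,-0.001,0.138,0,0,0,0],[-0.001,-0.001,0.138,0,0,0,0]]'
python3 - <<'E'
from h import *
o=telemetry.get_obs();print(o['ee_pos'],o['wrist_force'])
b,_=save('scene','scene2')
cv2.imwrite('pics/v2.png',cv2.resize(b[130:280,300:480],(720,600),interpolation=2)[:,:,::-1])
E
```

```text
time: 3.45
ee_pos: [0.5616, -0.2214, 0.0921]
tcp_rot: [180.0, -0.1, 164.4]
wrist_force: [-0.4, -0.2, 0.1]
opening: 0.0855
[ 0.56162671 -0.22136602  0.09209496] [-0.3770225  -0.16816441  0.1351754 ]
```

View pics/v2.png

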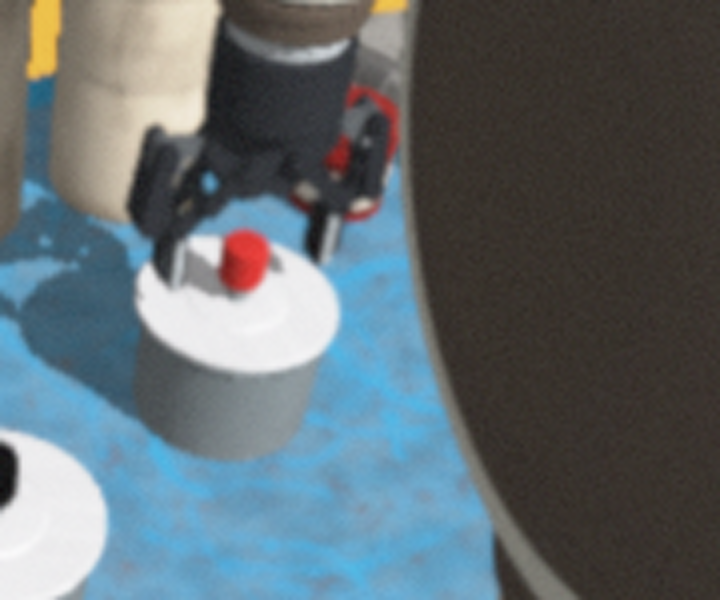

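The fingers straddle the red knob, which sits at crop (245,260), and nothing is touching. I'll close on it.

```bash
python3 -m inch '[[0,0,0,0,0,0,0.4],[0,0,0,0,0,0,0.55],[0,0,0,0,0,0,0.6],[0,0,0,0,0,0,0.65],[0,0,0,0,0,0,0.7],[0,0,0,0,0,0,0.8],[0,0,0,0,0,0,0.9],[0,0,0,0,0,0,0.9],[0,0,0,0,0,0,0.9],[0,0,0,0,0,0,0.9]]' 50
```

```text
time: 4.33
ee_pos: [0.5623, -0.2217, 0.0938]
tcp_rot: [-180.0, 0.0, 164.4]
wrist_force: [0.1, 0.4, 5.4]
opening: 0.0262
```

```bash
python3 -m inch '[[0,0,-0.002,0,0,0,1],[0,0,-0.005,0,0,0,1],[0,0,-0.009,0,0,0,1],[0,0,-0.014,0,0,0,1],[0,0,-0.02,0,0,0,1],[0,0,-0.027,0,0,0,1],[0,0,-0.034,0,0,0,1],[0,0,-0.041,0,0,0,1],[0,0,-0.048,0,0,0,1],[0,0,-0.054,0,0,0,1],[0,0,-0.058,0,0,0,1],[0,0,-0.06,0,0,0,1]]' 50
python3 - <<'E'
from h import *
b,_=save('scene','scene3')
cv2.imwrite('pics/v3.png',cv2.resize(b[100:280,270:480],(700,600),interpolation=2)[:,:,::-1])
E
```

```text
time: 5.33
ee_pos: [0.5623, -0.2217, 0.1542]
tcp_rot: [-180.0, 0.1, 164.4]
wrist_force: [-0.1, -0.1, -2.5]
opening: 0.0266
```

View pics/v3.png

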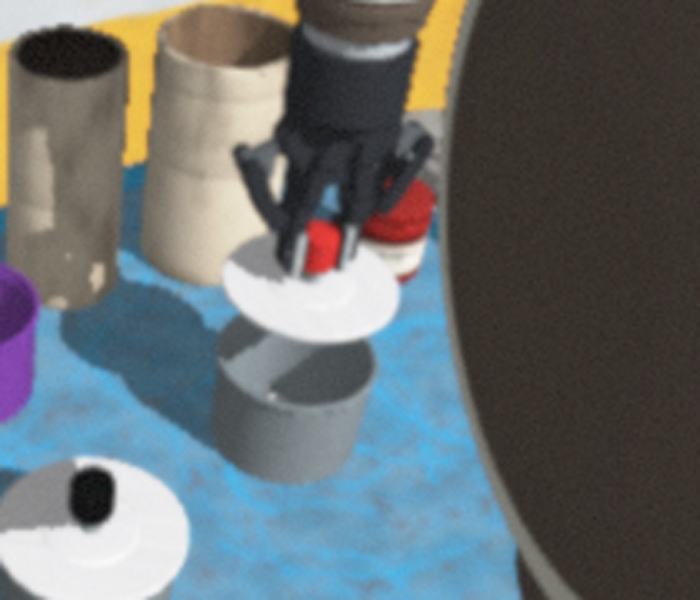

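The lid is clear of the open pot. Before carrying it I'll check that it is level, using a plane fit to the depth.

```bash
cat >> h.py <<'E'
def lidplane(d,I,x,y,zlo,zhi,name='scene'):
    P=cloud(name,d);m=(np.hypot(P[...,0]-x,P[...,1]-y)<.068)&(P[...,2]>zlo)&(P[...,2]<zhi)&(I.min(2)>85)&(I.max(2).astype(int)-I.min(2)<30)
    p=P[m]
    for _ in range(4):
        c=np.linalg.lstsq(np.c_[p[:,:2]-[x,y],np.ones(len(p))],p[:,2],rcond=None)[0]
        e=np.abs(p[:,2]-np.c_[p[:,:2]-[x,y],np.ones(len(p))]@c);p=p[e<max(.002,2*np.median(e))]
    return len(p),'tilt x,y deg',np.degrees(c[:2]).round(2),'z',c[2].round(4),'mean xy',p.mean(0).round(4)
E
python3 - <<'E'
from h import *
for i,lo,hi in((0,.075,.095),(2,.075,.095),(3,.12,.175)):
    I=cv2.imread(f'pics/scene{i}.png');d=np.load(f'pics/scene{i}.npy');print(i,lidplane(d,I,.562,-.221,lo,hi))
E
```

```text
0 (986, 'tilt x,y deg', array([ 0.4 , -0.37]), 'z', np.float64(0.0855), 'mean xy', array([ 0.5567, -0.2152,  0.0854]))
2 (900, 'tilt x,y deg', array([ 0.61, -0.32]), 'z', np.float64(0.0856), 'mean xy', array([ 0.5524, -0.2157,  0.0855]))
3 (845, 'tilt x,y deg', array([ 0.28, -0.45]), 'z', np.float64(0.1461), 'mean xy', array([ 0.553 , -0.2063,  0.146 ]))
```

The lid is level to within measurement noise: the tilt is the same as before the lift. Next I'll raise it further and carry it across.

```bash
python3 -m inch '[[0,0,-0.006,0,0,0,1],[0,0,-0.015,0,0,0,1],[0,0,-0.027,0,0,0,1],[0,0,-0.04,0,0,0,1],[0,0,-0.052,0,0,0,1],[0,0,-0.062,0,0,0,1],[0,0,-0.068,0,0,0,1],[0,0,-0.07,0,0,0,1],[0.001,0.003,-0.07,0,0,0,1],[0.004,0.008,-0.07,0,0,0,1],[0.008,0.016,-0.07,0,0,0,1],[0.014,0.028,-0.07,0,0,0,1]]'
python3 -m inch '[[0.007,0.015,0,0,0,0,1],[0.015,0.031,0,0,0,0,1],[0.024,0.049,0,0,0,0,1],[0.034,0.069,0,0,0,0,1],[0.044,0.09,0,0,0,0,1],[0.055,0.112,0,0,0,0,1],[0.066,0.134,0,0,0,0,1],[0.077,0.156,0,0,0,0,1],[0.088,0.178,0,0,0,0,1],[0.098,0.199,0,0,0,0,1],[0.107,0.218,0,0,0,0,1],[0.116,0.235,0,0,0,0,1]]'
```

```text
time: 6.38
ee_pos: [0.5557, -0.1903, 0.2224]
tcp_rot: [180.0, -0.1, 164.3]
wrist_force: [-0.0, 0.3, -2.8]
opening: 0.0266
time: 7.38
ee_pos: [0.5065, 0.0688, 0.2231]
tcp_rot: [180.0, -0.0, 164.4]
wrist_force: [0.1, 0.6, -2.5]
opening: 0.0265
```

```bash
python3 -m inch '[[0.008,0.016,0,0,0,0,1],[0.016,0.032,0,0,0,0,1],[0.024,0.048,0,0,0,0,1],[0.032,0.064,0,0,0,0,1],[0.039,0.079,0,0,0,0,1],[0.046,0.093,0,0,0,0,1],[0.052,0.106,0,0,0,0,1],[0.058,0.118,0,0,0,0,1],[0.063,0.127,0,0,0,0,1],[0.066,0.133,0,0,0,0,1],[0.068,0.137,0,0,0,0,1],[0.068,0.138,0,0,0,0,1]]'
python3 - <<'E'
from h import *
o=telemetry.get_obs();p=o['ee_pos']
r=R.from_euler('xyz',o['tcp_rot'],degrees=True)
print(p,r.inv().apply(np.array([.479,.218,.0267])-p))
E
```

```text
time: 8.38
ee_pos: [0.479, 0.2185, 0.2232]
tcp_rot: [-180.0, -0.0, 164.4]
wrist_force: [-0.0, -0.0, -2.0]
opening: 0.0267
[0.47901351 0.21846122 0.22323456] [-1.28462065e-04 -4.42185152e-04  1.96534560e-01]
```

```bash
python3 -m inch '[[0,0,0.006,0,0,0,1],[0,0,0.016,0,0,0,1],[0,0,0.03,0,0,0,1],[0,0,0.047,0,0,0,1],[0,0,0.065,0,0,0,1],[0,0,0.083,0,0,0,1],[0,0,0.101,0,0,0,1],[0,0,0.118,0,0,0,1],[0,0,0.132,0,0,0,1],[0,0,0.142,0,0,0,1],[0,0,0.148,0,0,0,1],[0,0,0.15,0,0,0,1]]'
python3 -m inch '[[0,0,0.004,0,0,0,1],[0,0,0.009,0,0,0,1],[0,0,0.015,0,0,0,1],[0,0,0.021,0,0,0,1],[0,0,0.026,0,0,0,1],[0,0,0.03,0,0,0,1],[0,0,0.033,0,0,0,1],[0,0,0.035,0,0,0,1],[0,0,0.036,0,0,0,1],[0,0,0.036,0,0,0,1]]'
python3 - <<'E'
from h import *
print(telemetry.get_obs()['ee_pos'])
a,d=save('top','top4');b,e=save('scene','scene4');print(lidplane(e,b,.479,.2185,.015,.045))
cv2.imwrite('pics/v4.png',np.hstack([cv2.resize(x,(400,400),interpolation=2) for x in(a[180:330,100:250],b[230:400,120:290])])[:,:,::-1])
E
```

```text
time: 9.38
ee_pos: [0.479, 0.2173, 0.072]
tcp_rot: [-179.9, -0.1, 164.3]
wrist_force: [-0.2, 0.4, -1.9]
opening: 0.0267
time: 10.22
ee_pos: [0.4794, 0.2179, 0.0372]
tcp_rot: [-180.0, -0.0, 164.4]
wrist_force: [-0.4, -0.4, -2.0]
opening: 0.0267
[0.47940299 0.21789257 0.03716476]
(1632, 'tilt x,y deg', array([ 0.15, -0.22]), 'z', np.float64(0.0283), 'mean xy', array([0.4635, 0.2225, 0.0283]))
```

View pics/v4.png

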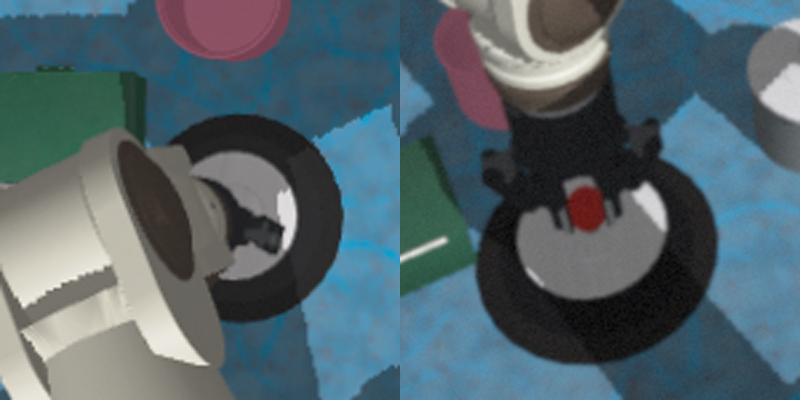

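The lid is level and well inside the mat in both views, with about 10 mm left to go. I'll lower it slowly and watch the force.

```bash
python3 -m inch '[[0,0,0.001,0,0,0,1],[0,0,0.002,0,0,0,1],[0,0,0.003,0,0,0,1],[0,0,0.004,0,0,0,1],[0,0,0.005,0,0,0,1],[0,0,0.006,0,0,0,1],[0,0,0.007,0,0,0,1],[0,0,0.0075,0,0,0,1],[0,0,0.008,0,0,0,1],[0,0,0.0085,0,0,0,1],[0,0,0.009,0,0,0,1],[0,0,0.009,0,0,0,1]]'
python3 -m inch '[[0,0,0.0005,0,0,0,1],[0,0,0.001,0,0,0,1],[0,0,0.001,0,0,0,1]]'
```

```text
time: 11.32
ee_pos: [0.4794, 0.2179, 0.0282]
tcp_rot: [-180.0, -0.0, 164.4]
wrist_force: [-1.3, 0.0, -2.4]
opening: 0.0265
time: 11.57
ee_pos: [0.4794, 0.2179, 0.0272]
tcp_rot: [-180.0, -0.0, 164.4]
wrist_force: [0.1, 1.1, -1.9]
opening: 0.0267
```

```bash
python3 -m inch '[[0,0,0.0005,0,0,0,1],[0,0,0.001,0,0,0,1],[0,0,0.001,0,0,0,1]]';python3 -m inch '[[0,0,0.0005,0,0,0,1],[0,0,0.0005,0,0,0,1],[0,0,0.0005,0,0,0,1]]'
```

```text
time: 11.82
ee_pos: [0.4795, 0.2179, 0.0268]
tcp_rot: [180.0, 0.0, 164.4]
wrist_force: [-3.0, -2.3, 4.8]
opening: 0.0273
time: 12.07
ee_pos: [0.4795, 0.2179, 0.0268]
tcp_rot: [180.0, 0.0, 164.4]
wrist_force: [-4.6, -1.6, 9.8]
opening: 0.0267
```

The lid is down: the force reversed to about +7 to 10 N. I'll ease off, open, and retreat upward.

```bash
python3 -m inch '[[0,0,-0.001,0,0,0,1],[0,0,-0.001,0,0,0,1],[0,0,-0.001,0,0,0,0.6],[0,0,-0.001,0,0,0,0.5],[0,0,-0.001,0,0,0,0.35],[0,0,-0.001,0,0,0,0.3],[0,0,-0.001,0,0,0,0.3],[0,0,-0.001,0,0,0,0.3],[0,0,-0.001,0,0,0,0.3]]' 20
```

```text
time: 12.82
ee_pos: [0.4794, 0.2179, 0.0268]
tcp_rot: [-180.0, 0.0, 164.4]
wrist_force: [0.5, 0.5, -0.1]
opening: 0.0596
```

```bash
python3 -m inch '[[0,0,-0.003,0,0,0,0.3],[0,0,-0.01,0,0,0,0.3],[0,0,-0.022,0,0,0,0.3],[0,0,-0.04,0,0,0,0.3],[0,0,-0.06,0,0,0,0.3],[0,0,-0.08,0,0,0,0.3],[0,0,-0.1,0,0,0,0.3],[0,0,-0.12,0,0,0,0.3],[0,0,-0.14,0,0,0,0.3],[0,0,-0.158,0,0,0,0.3],[0,0,-0.172,0,0,0,0.3],[0,0,-0.18,0,0,0,0.3]]'
python3 -m inch '[[0.01,0.005,0,0,0,0,0.3],[0.03,0.015,0,0,0,0,0.3],[0.055,0.028,0,0,0,0,0.3],[0.083,0.043,0,0,0,0,0.3],[0.112,0.058,0,0,0,0,0.3],[0.141,0.073,0,0,0,0,0.3],[0.17,0.088,0,0,0,0,0.3],[0.199,0.103,0,0,0,0,0.3],[0.227,0.118,0,0,0,0,0.3],[0.25,0.13,0,0,0,0,0.3],[0.265,0.137,0,0,0,0,0.3],[0.27,0.14,0,0,0,0,0.3]]'
python3 - <<'E'
from h import *
a,d=save('top','top5');b,e=save('scene','scene5')
P=cloud('top',d);Z=P[...,2];near=lambda x,y,r:np.hypot(P[...,0]-x,P[...,1]-y)<r
print('lid',circ('top',near(.479,.218,.075)&(Z>.011),.017),lidplane(e,b,.479,.2185,.01,.025))
print('mat',circ('top',near(.48,.218,.107)&((a.max(2)<75)|near(.48,.218,.08)),.005))
print('blk lid',circ('top',near(.495,-.0045,.075)&(Z>.077),.084),'red pot rim',circ('top',near(.5622,-.2215,.075)&(Z>.07)&(Z<.095),.08))
cv2.imwrite('pics/v5.png',np.hstack([cv2.resize(x,(400,300),interpolation=2) for x in(a,b)])[:,:,::-1])
E
```

```text
time: 13.82
ee_pos: [0.4799, 0.2181, 0.2101]
tcp_rot: [179.9, 0.2, 164.4]
wrist_force: [0.0, 0.7, -0.4]
opening: 0.0595
time: 14.82
ee_pos: [0.2546, 0.4266, 0.2062]
tcp_rot: [-179.9, -0.0, 164.5]
wrist_force: [0.3, 0.4, 0.4]
opening: 0.0595
lid [0.4809 0.2174 0.0584] (0, 'tilt x,y deg', array([0., 0.]), 'z', np.float64(0.0), 'mean xy', array([nan, nan, nan]))
mat [0.4794 0.218  0.099 ]
blk lid [ 0.4949 -0.0054  0.0589] red pot rim [ 0.561  -0.2218  0.057 ]
  return _methods._mean(a, axis=axis, dtype=dtype,
  ret = ret.dtype.type(ret / rcount)
h.py:28: RuntimeWarning: Mean of empty slice.
  return len(p),'tilt x,y deg',np.degrees(c[:2]).round(2),'z',c[2].round(4),'mean xy',p.mean(0).round(4)
  ret = um.true_divide(
```

View pics/v5.png

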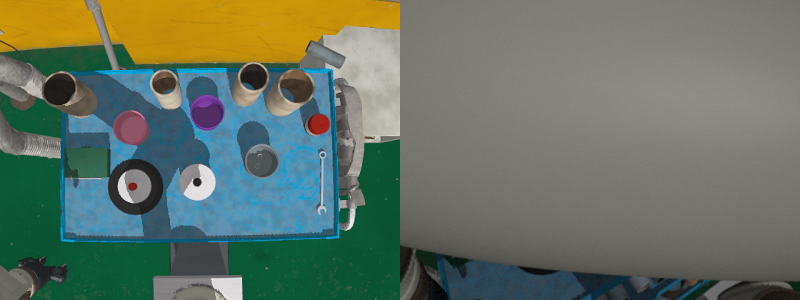

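The top view shows the lid knob up on the mat at (133,186), the grey pot open in its place at (262,160), and the black-knob lid on its pot at (197,182). The arm is clear of everything. I'll hand in.

```bash
python3 -c "
from h import *
I=cv2.imread('pics/top5.png');print(lidplane(np.load('pics/top5.npy'),I,.4805,.2175,.01,.025,'top'))
print(order.job_done())"
```

```text
(1056, 'tilt x,y deg', array([-0.04,  0.31]), 'z', np.float64(0.0178), 'mean xy', array([0.4812, 0.2168, 0.0177]))
the job is handed in; nothing more can be done
None
```

I lifted the red-knobbed lid off its grey pot by the knob, carried it level, and set it knob up on the black mat. I then backed the arm clear and handed the job in at about 15 s; no verdict was reported.

What the last checks, made just before hand-in, showed:
- **Lid on the mat:** it lies about 2 mm from the mat centre, so about 38 mm of mat shows all round. It is level to about 0.3°, with its top at z 0.0178 against 0.017 expected.
- **Pot with the red knob:** it is open and its rim measures within about 2 mm of where the lid was before the lift, which is within measurement error.
- **Pot with the black knob:** it is still closed, and its lid measures the same position as at the start.
- **Forces:** the highest wrist reading was about 10–11 N, when the lid touched down. I read the force only at the end of each move.

One check failed: the arm blocked the scene camera at the end, so these final checks rest on the top camera alone. The two cameras had also disagreed by about 4 mm on the mat's position at the start, which is far less than the margin around the lid.

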